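# Latch the blue thread cabinet on the leather bench

## Robot

A 6-joint arm with a two-finger parallel gripper is mounted at the origin on the work surface. World frame = base frame: x ahead of the robot, y to its left, z up, the work surface at z = 0. Lengths are in m, angles in rad, forces in N, time in s.
With the tool pointing down it reaches from about 0.275 to 0.825 m from the base axis. Payload 5.2 kg.
Tool frame: the origin (TCP) lies at the very end of the fingers, on their centre line; the grasp point (between the pads) lies 19 mm behind it; z points along the fingers, y is the line along which they close (so a half turn about z gives the same grasp; the last joint's range is limited). The gripper opens to 93 mm and grips with 3 to 60 N. Pads are 15 mm wide; open, the fingers measure 128 mm over their backs; the gripper's body (75 mm by 188 mm) begins 65 mm behind the grasp point.
Start: joints at [1.02, 0.259, 1.535, -0, 1.348, -0.203], TCP at [0.187, 0.517, 0.219] pointing down, gripper open.
Joint ranges: [-3.14, 3.14], [-0.91, 2.08], [0.19, 2.58], [-1.22, 4.36], [0.22, 2.71], [-3.12, 3.12]. Speed limits (rad/s): [2.57, 2.57, 3.14, 3.14, 3.14, 3.14].

## Interface

Orientations are given as a unit quaternion [x, y, z, w].
In Python, from bench import env, snapshot, get_calibration, boxes_of, regions_of, landmark_of gives the robot as it stands.
- The arm moves only by the shell command python3 -m inch 'ROWS' [FORCE]. ROWS is JSON, a list of rows, each a list of 7 numbers: the shift along the tool's x, y, z in cm, then the turn, a rotation vector about the tool's x, y, z in degrees, then the closure, from -1 (fully open) to 1 (shut). In form: [[dx, dy, dz, ax, ay, az, gripper], ...]. A call has 1 to 5 rows; each row is the pose to reach, as a shift and turn from the pose commanded when the call began, along the tool's axes at that moment; what a row does not reach only later rows make up. A row lasts 1/12 s, in which the tool goes at most 41.7 mm and 7.16 degrees, less where a joint would pass 70% of its speed; a pose out of reach is approached as far as the arm can. A call with a gripper value outside its range is refused whole. The fingers move at their own pace and stop on an object; FORCE is the grip in N (left out, the last holds). Time passes only in rows, so rows that repeat a pose let the fingers close. It gives the time, the measured TCP pose, the force, the opening and the grip force at its end, in the units of the state.
- env.read_state(): the state, without advancing time (a new reading comes with each control period).
- snapshot(name): name is "scene" or "top" or "wrist"; returns the picture (420x560x3 uint8, red, green, blue); there is no depth.
- get_calibration(name): a dict with "K" (3x3 intrinsics, pixels), "R" (3x3) and "t" (3): a world point X has camera coordinates R X + t. Camera axes: x right, y down, z forward; pixel columns grow to the right and rows downward; lengths in m; the calibration is good to about 2 mm. A picture is of the moment at which its call begins: read the wrist's pose just before it. get_calibration takes no time and is no camera call; for the wrist camera it gives the pose at the moment of the call.
- env.hand_in(): hands the job in; it is judged then, once.
Trained networks look in the newest picture that a camera, given by its name, has taken for a name from the list of things; names that differ only in an ending like _2 or _b are one class to them, and where a whole thing is asked for, a point or a joint stands for the part that bears it (a point fixed in the world has none). Each returns a list of dicts, best first, with "conf" (0 to 1); they miss things now and then, are a little off and sometimes report something else, mostly with a low value. They report only what shows in the picture. A call takes as long as a camera call. They do not tell look-alikes from the thing itself.
- boxes_of(camera, target): "extent" ([left, top, right, bottom] in pixels, round what is visible of it).
- regions_of(camera, target): "region" (420x560 bool, what is visible of it) and "extent" ([left, top, right, bottom] in pixels, round what is visible of it).
- landmark_of(camera, target): "position" ([column, row] in pixels: a listed point, or the origin of a listed thing).
The state is a dict: "clock": time; "joint_positions": joint angles; "dq": joint speeds; "joint_efforts": joint torques, N m; "position": TCP position; "tcp_rot": TCP orientation; "ft_force": force on the tool from outside, world axes, zero at the start; "torque": the same for the moment, N m; "grip_width": opening from 0.0 (shut) to 1.0 (fully open); "finger_force": force on a finger pad.
Only numpy, scipy, OpenCV 4.12 (cv2) and the standard library are available. Lean on these libraries where they do the work, as an engineer would, in place of code of your own. Each camera call takes 0.05 s, during which the arm holds its last target. There are 200 camera calls.

## Task

The blue cabinet with the thread in it is done with for today: push its door fully shut until the latch snaps in, and leave it latched. Leave the orange cabinet's door open just as it stands; its rivets are still in use.

Things in the scene. Friction and masses are not known exactly. Their poses are not given: they have to be found in the camera images.
- blue_door (a joint): Angle (rad) of the blue door: 0 shut, growing as it opens, stop at 1.6. Grey cabinet 170 wide, 130 deep, 170 high with blue top and blue door (170 wide, 160 high, 14 thick, 0.6 kg), fixed to the bench. Light hinge friction; it stays where left. Over about the last 0.2 rad the latch resists with about 6 N at the plate until it snaps in; once latched the door has 0.015 rad of free play.
- blue_bolt (a joint): Travel (m) of the brass sprung latch bolt on the inside of the blue door, at its free edge: 0 fully out, up to about 0.009 as its bevel rides over the brass strike in the cabinet, and 0 again once it has snapped in behind. It also reads 0 while the door stands open.
- blue_plate (a point): Blue door. On the door's outer face, near its free edge: centre of the steel push plate (35 wide, 50 high), on its surface. Axes: x square into the door (push this way), y along the door from hinge to free edge, z up. The vertical hinge axis lies at x +16, y -140 mm from here; free edge at y +30, top edge of the door at z +30.
- orange_plate (a point): Orange door, to be left alone. On the door's outer face, near its free edge: centre of the steel push plate (35 wide, 50 high), on its surface. Axes: x square into the door (push this way), y along the door from hinge to free edge, z up. Its cabinet is like the blue one but with orange top and door, and may stand on either side of it.
Mind the look-alikes: they are no part of the job. What is shaped like the part that bears blue_door but white is not meant.

How it is judged:
By the outcome, as a careful person would: the job done as asked, in the order asked, and still so for the second after the job is handed in, with the robot touching nothing.
It also fails if it takes over 35 s, if anything falls off the work surface, if the arm or the gripper's body presses on something with over 40 N, if the wrist force passes 120 N, or if a joint passes its speed limit or range.

## Working session

There is one attempt and no reset: what is moved stays moved. The work goes in short steps, Python scripts to look and compute and a shell command to move; the robot and the scene stay as the last step left them, time stands still between calls to the robot, and variables do not carry over. Pictures are saved under pics/ and viewed, at most 10 in all, crops included, and the job is handed in when it is done.

```bash
mkdir -p pics
python3 - <<'E'
from bench import *
import cv2,numpy as np
a=[]
for n in("scene","top"):
    im=snapshot(n); a.append(im)
    for t in("blue_plate","orange_plate"):
        print(n,t,[(np.round(d["position"]),round(d["conf"],2)) for d in landmark_of(n,t)][:4])
    print(n,'door',[(np.round(d["extent"]),round(d["conf"],2)) for d in boxes_of(n,"blue_door")][:4])
    cv2.imwrite(f"pics/{n}.png",cv2.resize(im[:,:,::-1],(784,588)))
    c=get_calibration(n);print(np.round(-c["R"].T@c["t"],3))
s=env.read_state();print(s)
E
```

```text
scene blue_plate [(array([138., 199.]), 0.84), (array([223., 245.]), 0.75)]
scene orange_plate [(array([355., 240.]), 0.88)]
scene door [(array([206., 228., 293., 308.]), 0.71), (array([125., 176., 216., 236.]), 0.57)]
[1.004 0.151 0.765]
top blue_plate [(array([421., 173.]), 0.83), (array([331., 147.]), 0.74)]
top orange_plate [(array([219., 190.]), 0.9)]
top door [(array([363., 166., 446., 212.]), 0.9), (array([264., 139., 346., 156.]), 0.72)]
[ 0.388 -0.016  0.997]
{'clock': 0.4, 'joint_positions': array([ 1.02021318e+00,  2.58718525e-01,  1.53514989e+00, -1.78983995e-05,
        1.34797213e+00, -2.02788671e-01]), 'dq': array([ 0.00058372, -0.00212798, -0.00021842, -0.00107542,  0.00038994,
        0.00050932]), 'joint_efforts': array([-9.08023358e-04, -4.36719632e+01, -2.83927560e+01,  7.16567435e-02,
        3.39305587e-02, -5.60560613e-05]), 'position': array([0.18739817, 0.51702239, 0.21852863]), 'tcp_rot': array([ 1.73020160e-01,  9.84918275e-01, -1.18467715e-04, -3.74771139e-05]), 'ft_force': array([-0.18716402,  0.72250042,  0.28419137]), 'torque': array([-0.01756385,  0.02094967, -0.0110954 ]), 'finger_force': 0.0, 'grip_width': 1.002412310102593}
```

View pics/scene.png

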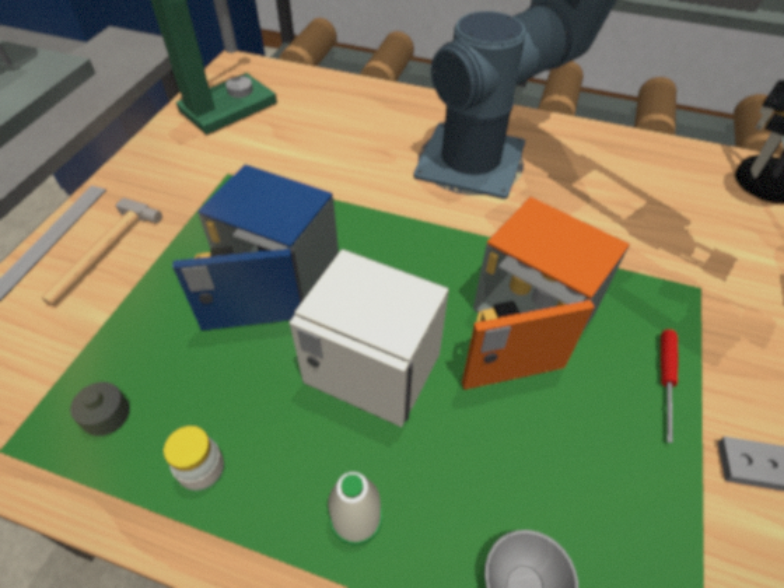

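View pics/top.png

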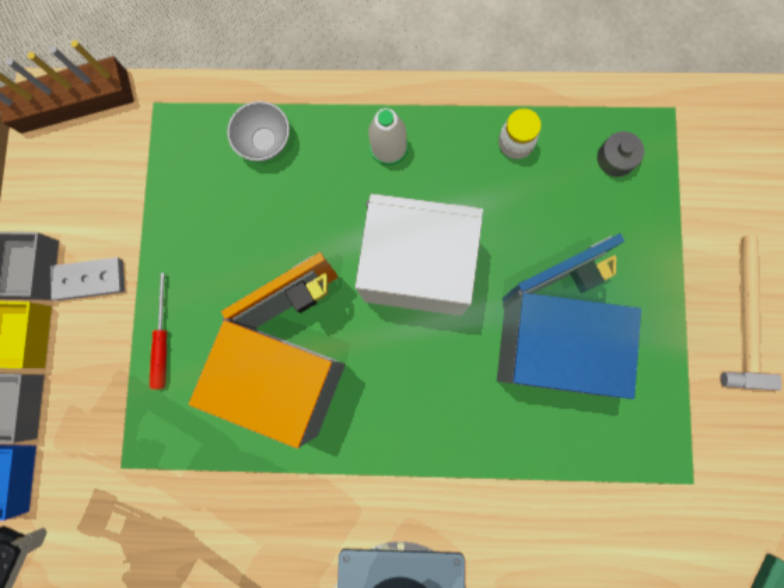

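The top view (784 px scale) has two candidates for the blue door. One is blue, at (570,265), hinged on the blue-topped cabinet on the right. The other is the white cabinet's shut door at (425,207), which is a look-alike. The blue one fits. The orange door is at (275,288). Next I'll triangulate and confirm with a crop.

```bash
cat > h.py <<'E'
from bench import *
import cv2,numpy as np
def tri(p,q,a="scene",b="top"):
    P=[(lambda c:c["K"]@np.c_[c["R"],c["t"]])(get_calibration(n)) for n in(a,b)]
    X=cv2.triangulatePoints(P[0],P[1],np.array(p,float).reshape(2,1),np.array(q,float).reshape(2,1))[:,0]
    return X[:3]/X[3]
def atz(n,p,z):
    c=get_calibration(n);d=c["R"].T@np.linalg.inv(c["K"])@[p[0],p[1],1];o=-c["R"].T@c["t"]
    return o+d*(z-o[2])/d[2]
E
python3 - <<'E'
from h import *
L={}
for n in("scene","top"):
    im=snapshot(n)
    L[n]=[d["position"] for d in landmark_of(n,"blue_plate")]
    L[n].sort(key=lambda p:p[0] if n=="scene" else -p[0])
    o=landmark_of(n,"orange_plate")[0]["position"]; L[n].append(o)
    if n=="top":
        cv2.imwrite("pics/crop.png",cv2.resize(im[140:300,330:480,::-1],None,fx=3.5,fy=3.5))
for p,q in zip(L["scene"],L["top"]): print(p,q,tri(p,q))
z=tri(L["scene"][0],L["top"][0])[2]+.03
m=max(regions_of("top","blue_door"),key=lambda d:d["extent"][0])["region"]
print(cv2.minAreaRect(np.argwhere(m)[:,::-1].astype(np.float32)), z)
# top-edge ends from the viewed picture /1.4, outer face side
for p in((504/1.4,298/1.4),(620/1.4,235/1.4),(624/1.4,241/1.4),(521/1.4,293/1.4)): print(atz("top",p,z))
E
```

```text
[138.2, 199.3] [425.4, 174.0] [ 0.59234501 -0.29072504  0.13661562]
[223.1, 242.3] [328.7, 146.3] [ 0.64336264 -0.07968859  0.15236029]
[356.5, 244.0] [219.3, 190.7] [0.54810662 0.15542904 0.12740406]
((405.8720703125, 198.85684204101562), (27.85163688659668, 94.3602294921875), 62.241458892822266) 0.1666156155705483
[ 0.50107638 -0.14520184  0.16661562]
[ 0.59768411 -0.31487216  0.16661562]
[ 0.58876969 -0.32038669  0.16661562]
[ 0.50888971 -0.16979697  0.16661562]
```

View pics/crop.png

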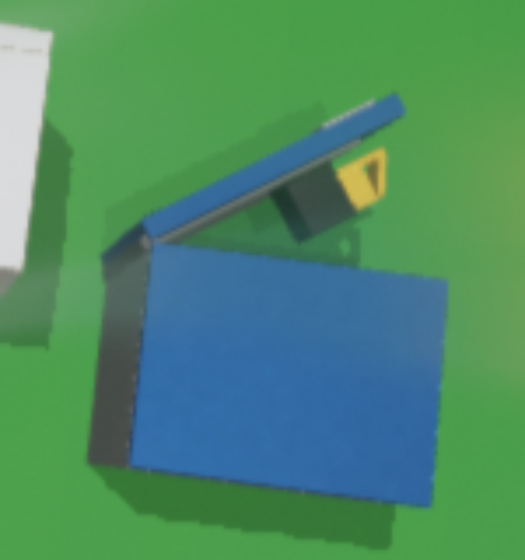

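The crop confirms it. The blue door is about 35° open, with its hinge at crop (150,235), its free edge at (400,95) and the steel plate at (350,115). The triangulated plate is at (0.592, -0.291, 0.137), and its height and hinge distance both agree with the description. Next I lift, shut the fingers and travel to the far side of the door.

```bash
python3 -m inch '[[0,0,-4,0,0,0,1],[-3,-2.5,-4,0,0,0,1],[-6,-5,-4,0,0,0,1],[-9,-7.5,-4,0,0,0,1],[-12,-10,-4,0,0,0,1]]' 20
python3 -m inch '[[-3,-2.5,0,0,0,0,1],[-6,-5,0,0,0,0,1],[-9,-7.5,0,0,0,0,1],[-12,-10,0,0,0,0,1],[-15,-12.5,0,0,0,0,1]]'
```

```text
clock: 1.17
position: [0.2665, 0.3809, 0.2589]
tcp_rot: [0.172, 0.985, 0.0, 0.0]
ft_force: [1.3, -0.3, 0.3]
grip_width: 0.691
finger_force: 0.0
clock: 1.58
position: [0.3651, 0.2119, 0.259]
tcp_rot: [0.173, 0.985, 0.0, 0.0]
ft_force: [0.4, -0.3, 0.4]
grip_width: 0.331
finger_force: 0.0
```

```bash
for i in 1 ; do python3 -m inch '[[-3,-2.5,0,0,0,0,1],[-6,-5,0,0,0,0,1],[-9,-7.5,0,0,0,0,1],[-12,-10,0,0,0,0,1],[-15,-12.5,0,0,0,0,1]]'; done
python3 -m inch '[[-3,-2.5,0,0,0,0,1],[-6,-5,0,0,0,0,1],[-9,-7.5,0,0,0,0,1],[-12,-10,0,0,0,0,1],[-15,-12.5,0,0,0,0,1]]'
python3 -m inch '[[-3,-2.5,0,0,0,-6,1],[-6,-5,0,0,0,-12,1],[-9,-7.5,0,0,0,-18,1],[-12.5,-10.3,0,0,0,-24,1],[-12.5,-10.3,0,0,0,-30,1]]'
python3 - <<'E'
from h import *
im=snapshot("wrist");cv2.imwrite("pics/w1.png",im[:,:,::-1])
im=snapshot("scene");cv2.imwrite("pics/s1.png",cv2.resize(im[:,:,::-1],(784,588)))
from scipy.spatial.transform import Rotation as R
s=env.read_state();print(s["position"],R.from_quat(s["tcp_rot"]).as_matrix().round(3))
for d in landmark_of("wrist","blue_plate"): print(d, atz("wrist",d["position"],.137))
E
```

```text
clock: 2.0
position: [0.4636, 0.043, 0.259]
tcp_rot: [0.173, 0.985, 0.0, 0.0]
ft_force: [0.1, 1.7, 1.0]
grip_width: 0.011
finger_force: 0.0
clock: 2.42
position: [0.5621, -0.1257, 0.2587]
tcp_rot: [0.173, 0.985, 0.0, 0.0]
ft_force: [0.6, 0.4, 0.5]
grip_width: 0.002
finger_force: 0.0
clock: 2.83
position: [0.6455, -0.2699, 0.2555]
tcp_rot: [-0.088, 0.996, -0.001, -0.001]
ft_force: [-0.9, 0.5, -0.1]
grip_width: 0.006
finger_force: 0.0
[ 0.6439292  -0.26517689  0.25656991] [[-0.985 -0.174 -0.002]
 [-0.174  0.985  0.001]
 [ 0.002  0.002 -1.   ]]
{'position': [466.8, 234.8], 'conf': 0.93} [ 0.64387781 -0.07350544  0.137     ]
{'position': [275.1, 147.4], 'conf': 0.62} [ 0.59112614 -0.27884638  0.137     ]
```

View pics/w1.png

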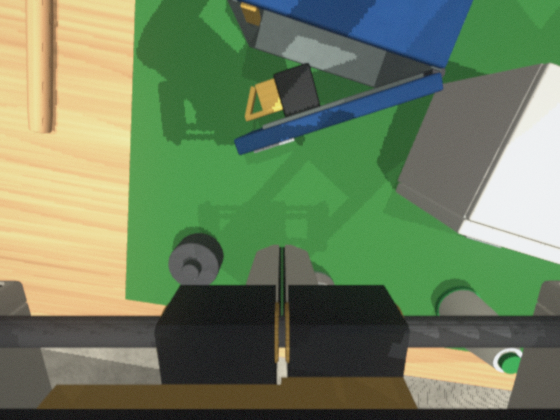

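View pics/s1.png

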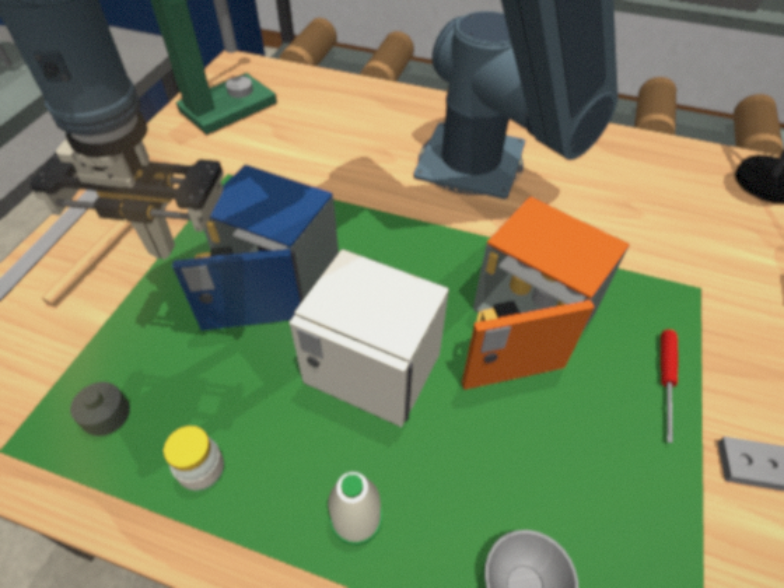

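The wrist view shows the blue door with its free edge at (240,147) and its plate at about (278,142). The scene view shows the gripper just in front of it. I descend and push slowly along the arc.

```bash
python3 -m inch '[[0,0,4,0,0,0,1],[0,0,8,0,0,0,1],[0,0,11,0,0,0,1],[0,0,13.8,0,0,0,1],[0,0,13.8,0,0,0,1]]'
python3 -m inch '[[1.5,-0.3,0,0,0,0,1],[3,-0.6,0,0,0,0,1],[4,-0.8,0,0,0,0,1],[5,-1,0,0,0,0,1],[6,-1.3,0,0,0,0,1]]'
```

```text
clock: 3.4
position: [0.64, -0.2592, 0.1147]
tcp_rot: [-0.087, 0.996, 0.003, -0.004]
ft_force: [-0.5, 0.4, -0.6]
grip_width: 0.004
finger_force: 0.0
clock: 3.82
position: [0.5872, -0.2865, 0.1227]
tcp_rot: [-0.088, 0.996, -0.001, 0.001]
ft_force: [0.7, 0.1, 0.4]
grip_width: 0.003
finger_force: 0.3
```

```bash
python3 -m inch '[[0.8,-0.2,0,0,0,0,1],[1.6,-0.4,0,0,0,0,1],[2.4,-0.6,0,0,0,0,1],[3.2,-0.8,0,0,0,0,1],[4,-1,0,0,0,0,1]]'
python3 -m inch '[[0.5,-0.1,0,0,0,0,1],[1,-0.2,0,0,0,0,1],[1.4,-0.3,0,0,0,0,1],[1.8,-0.4,0,0,0,0,1],[2.2,-0.5,0,0,0,0,1]]'
python3 - <<'E'
from h import *
im=snapshot("top");cv2.imwrite("pics/t2.png",cv2.resize(im[140:300,330:480,::-1],None,fx=3.5,fy=3.5))
print(env.read_state()["ft_force"],env.read_state()["position"])
E
```

```text
clock: 4.23
position: [0.5488, -0.3034, 0.1205]
tcp_rot: [-0.088, 0.996, 0.0, 0.0]
ft_force: [4.1, 4.1, 0.8]
grip_width: 0.008
finger_force: 2.4
clock: 4.65
position: [0.5288, -0.3117, 0.1206]
tcp_rot: [-0.088, 0.996, 0.0, 0.0]
ft_force: [2.3, 1.1, -0.5]
grip_width: 0.004
finger_force: 1.1
[ 1.18010187  1.79404921 -0.20426475] [ 0.52783679 -0.31239025  0.12056738]
```

View pics/t2.png

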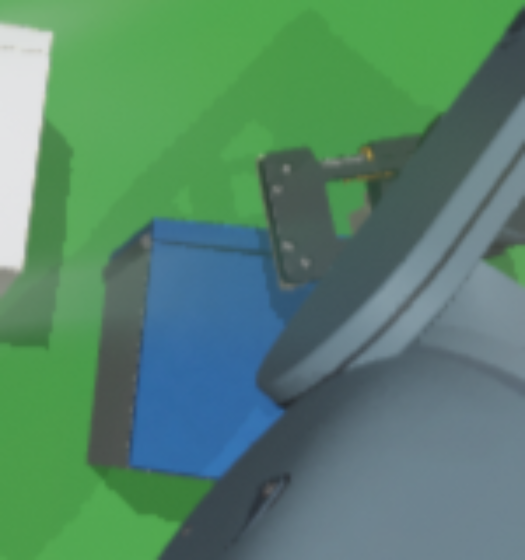

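The door looks nearly shut, with its top strip at crop (155–265, 220–245), but the force is low. I continue in small steps and watch the force.

```bash
python3 -m inch '[[0.2,0,0,0,0,0,1],[0.4,0,0,0,0,0,1],[0.4,0,0,0,0,0,1]]'
python3 -m inch '[[0.2,0,0,0,0,0,1],[0.4,0,0,0,0,0,1],[0.4,0,0,0,0,0,1]]'
```

```text
clock: 4.95
position: [0.5244, -0.313, 0.1207]
tcp_rot: [-0.088, 0.996, -0.0, -0.0]
ft_force: [1.6, 0.8, 0.1]
grip_width: 0.005
finger_force: 0.5
clock: 5.2
position: [0.5241, -0.3131, 0.1208]
tcp_rot: [-0.087, 0.996, -0.0, 0.004]
ft_force: [13.1, 2.6, -4.7]
grip_width: 0.008
finger_force: 6.5
```

```bash
python3 -m inch '[[0.2,0,0,0,0,0,1],[0.4,0,0,0,0,0,1],[0.4,0,0,0,0,0,1]]'
python3 -m inch '[[-1,0,0,0,0,0,1],[-3,0.3,0,0,0,0,1],[-6,0.5,0,0,0,0,1],[-8,0.5,-3,0,0,0,1],[-8,0.5,-7,0,0,0,1]]'
```

```text
clock: 5.45
position: [0.5241, -0.3131, 0.121]
tcp_rot: [-0.087, 0.996, -0.001, 0.007]
ft_force: [26.7, 5.9, -9.7]
grip_width: 0.003
finger_force: 12.6
clock: 5.87
position: [0.5951, -0.2929, 0.1866]
tcp_rot: [-0.089, 0.996, 0.003, -0.003]
ft_force: [0.2, 0.0, 0.6]
grip_width: 0.002
finger_force: 0.0
```

```bash
python3 -m inch '[[-3,0,-3,0,0,0,1],[-5,2,-6,0,0,0,1],[-7,5,-8,0,0,0,1],[-7,9,-8,0,0,0,1],[-7,9,-8,0,0,0,1]]'
python3 - <<'E'
from h import *
a=snapshot("scene")[100:260,100:280,::-1]; b=snapshot("wrist")[:,:,::-1]
cv2.imwrite("pics/v3.png",np.hstack([cv2.resize(a,(400,356)),cv2.resize(b,(400,356))]))
L={n:landmark_of(n,"blue_plate") for n in("scene",)}
print([(d["position"],d["conf"]) for d in L["scene"]],[atz("scene",d["position"],.137) for d in L["scene"]])
print([(d["conf"],atz("wrist",d["position"],.137)) for d in landmark_of("wrist","blue_plate")])
print([d["position"] for d in landmark_of("scene","orange_plate")])
E
```

```text
clock: 6.28
position: [0.6483, -0.188, 0.2729]
tcp_rot: [-0.091, 0.996, 0.001, 0.001]
ft_force: [0.3, -0.6, -0.4]
grip_width: 0.006
finger_force: 0.0
[([219.4, 245.0], 0.94), ([146.4, 171.4], 0.73)] [array([ 0.64183251, -0.08715417,  0.137     ]), array([ 0.51644352, -0.31908411,  0.137     ])]
[(0.88, array([ 0.64385933, -0.08945561,  0.137     ])), (0.59, array([ 0.50970838, -0.31175622,  0.137     ]))]
[[356.3, 241.1]]
```

View pics/v3.png

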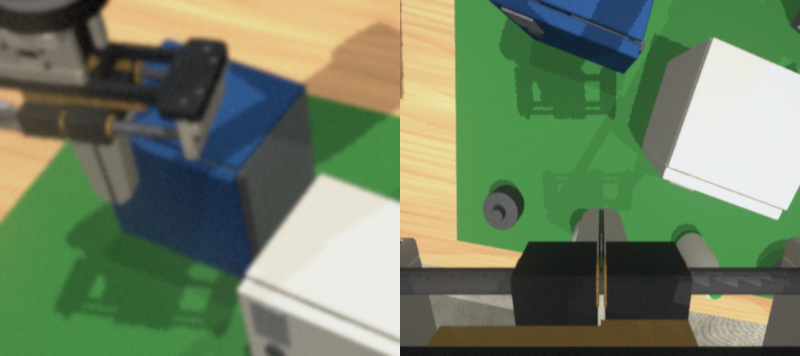

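The door sits flush, with an even seam at right-panel (560–640, 5–40), and its plate is at the predicted shut position (0.51, -0.31). The orange plate hasn't moved. I'll clear the view and take one last check of the seam.

```bash
python3 -m inch '[[0,4,0,0,0,0,1],[0,8,0,0,0,0,1],[0,12,0,0,0,0,1],[0,16,0,0,0,0,1],[0,20,0,0,0,0,1]]'
python3 - <<'E'
from h import *
a=snapshot("top")[170:300,350:480,::-1]; b=snapshot("scene")[100:250,110:260,::-1]
cv2.imwrite("pics/v4.png",np.hstack([cv2.resize(x,(400,400),interpolation=cv2.INTER_CUBIC) for x in(a,b)]))
E
```

```text
clock: 6.95
position: [0.6123, 0.0022, 0.2699]
tcp_rot: [-0.086, 0.996, -0.0, -0.001]
ft_force: [2.1, 0.2, 1.1]
grip_width: 0.007
finger_force: 0.0
```

View pics/v4.png

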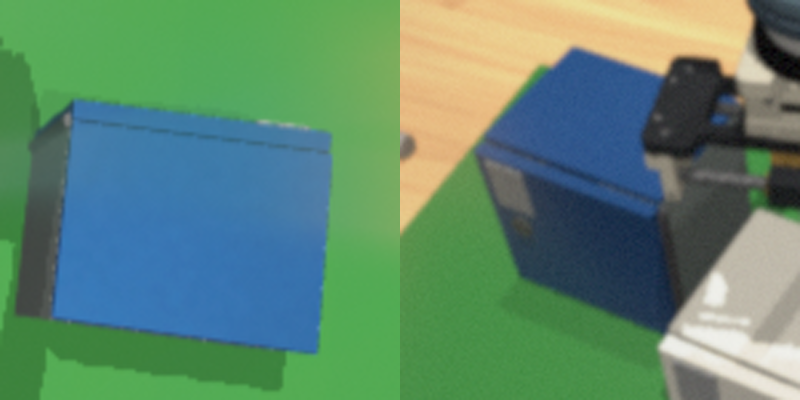

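The seam runs parallel from (75,120) to (330,152) in the left panel, so the door is fully shut. It held after the release.

```bash
python3 -c "
from bench import env
print(env.hand_in())"
```

```text
the job is handed in; nothing more can be done
None
```

The blue door is shut and, as far as I can tell, latched: it hit a hard stop, held through a push of about 27 N, and stayed flush after release, though the bolt itself can't be seen. The orange door was not touched, and the job is handed in.

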